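Block the gaps in a packed transport tote

TASK

The blue tote holds two welded brackets with a gap left over at each end. Pack each of the two wooden blocks upright, all the way down to the tote floor, in the end gap it fits (thick block in the wide gap, thin block in the narrow one), with its wide faces along the bracket and the end wall, about midway across the tote. Leave the brackets standing in their places and do not disturb the jar, brush and yellow square.

Things in the scene. Friction and masses are not known exactly. Their poses are not given: they have to be found in the camera images.
- tote: Blue open-topped tote bolted to the table, turned up to 0.3 rad. Outside 126 (x) by 297 (y) by 75 mm tall; walls and floor 8 mm, so inside 110 x 281 mm, floor 8 mm above the table. Origin: centre of its underside; y along the long side, z up. Along y it holds: end gap, bracket, bracket (1 mm apart), end gap. Either bracket may be at the +y end.
- long_bracket_c (a point): Centre (half-way up) of the long bracket: red painted welded steel, 110 mm along its y (the tote's y), 100 mm along x, 60 mm tall, 1.5 kg, loose on the tote floor. The gap between it and the tote end wall is 39 mm wide.
- short_bracket_c (a point): Centre (half-way up) of the short bracket: bare welded steel, 74 mm along its y (the tote's y), 100 mm along x, 60 mm tall, 1.5 kg, loose on the tote floor. The gap between it and the tote end wall is 57 mm wide.
- thick_block_c (a point): Centre (half-way up) of the thick packing block: plain pale wood, loose, standing upright on the table. 52 mm thick (its y axis), 80 mm wide (its x axis), 120 mm tall (z, up). The foot, the lowest 10 mm, is chamfered: 3 mm narrower on each wide face. Set down in the tote it stands 53 mm above the rim.
- thin_block_c (a point): Centre (half-way up) of the thin packing block: plain pale wood, loose, standing upright on the table. 34 mm thick (its y axis), 80 mm wide (its x axis), 120 mm tall (z, up). The foot, the lowest 10 mm, is chamfered: 3 mm narrower on each wide face. Set down in the tote it stands 53 mm above the rim.
- thick_block: The thick block itself; origin at the centre of its underside, axes as for its centre. It weighs 0.2 to 0.4 kg.
- thin_block: The thin block itself; origin at the centre of its underside, axes as for its centre. It weighs 0.1 to 0.26 kg.
- paste_jar_c (a point): Bystander: middle of an upright yellow jar of paste with a red cap, 64 mm across, 85 mm tall, beyond the work.
- brush_grip (a point): Bystander: handle of a hand brush, 200 mm long, lying on the table close to the robot.
- square: Bystander: yellow L-shaped magnetic welding square, 80 x 80 x 25 mm, lying flat close to the robot; origin at the underside near the middle of the L.
Not all that is in view belongs to the job. What is shaped like the thick_block but green is not meant. What is shaped like the thin_block but turquoise is not meant.

How it is judged (in metres and radians):
At the end, for the whole second after the job is handed in: Both blocks upright (0.1 rad), at rest on the tote floor (within 6 mm of fully down), within 25 mm of the middle across the tote, one in each end gap (centre over 90 mm from the tote's middle along its length); brackets upright and within 20 mm of their start (x of thick_block_c in the frame of tote between -0.025 and 0.025 m and z of thick_block_c in the frame of tote between 0.06 and 0.074 m and angle between each of thick_block_c, thin_block_c, long_bracket_c, short_bracket_c's own z axis and vertical below 0.1 rad and linear speed of each of thick_block, thin_block below 0.02 m/s and x of thin_block_c in the frame of tote between -0.025 and 0.025 m and z of thin_block_c in the frame of tote between 0.06 and 0.074 m and ((y of thick_block_c in the frame of tote above 0.09 m and y of thin_block_c in the frame of tote below -0.09 m) or (y of thick_block_c in the frame of tote below -0.09 m and y of thin_block_c in the frame of tote above 0.09 m)) and distance of each of long_bracket_c, short_bracket_c from where it was at the start of the episode below 0.02 m); the robot touches nothing.
It fails at once if the paste jar is shifted by more than 30 mm (distance of paste_jar_c from where it was at the start of the episode above 0.03 m).
It fails at once if the brush is shifted by more than 30 mm (distance of brush_grip from where it was at the start of the episode above 0.03 m).
It fails at once if the magnetic square is shifted by more than 30 mm (distance of square from where it was at the start of the episode above 0.03 m).
It fails at once if the long bracket is lifted or dragged more than 40 mm from its place (distance of long_bracket_c from where it was at the start of the episode above 0.04 m).
It fails at once if the short bracket is lifted or dragged more than 40 mm from its place (distance of short_bracket_c from where it was at the start of the episode above 0.04 m).
It also fails if it takes over 72 s, if anything falls off the work surface, if the arm or the gripper's body presses on something with over 40 N, if the wrist force passes 120 N, or if a joint passes its speed limit or range.

ROBOT

A 7-joint arm with a two-finger parallel gripper is mounted at the origin on the work surface. World frame = base frame: x ahead of the robot, y to its left, z up, the work surface at z = 0. Lengths are in mm, angles in rad, forces in N, time in s.
With the tool pointing down it reaches from about 400 to 875 mm from the base axis. Payload 4.4 kg.
Tool frame: the origin (TCP) lies at the very end of the fingers, on their centre line; the grasp point (between the pads) lies 19 mm behind it; y points along the fingers, x is the direction in which the jaws open and shut, and the axes are right-handed (so a half turn about y gives the same grasp; the last joint's range is limited). The gripper opens to 85 mm and grips with 20 to 120 N. Pads are 22 mm wide; open, the fingers measure 114 mm over their backs; the gripper's body (76 mm by 85 mm) begins 54 mm behind the grasp point. The pads swing forward as they close: fully open they stand 13 mm farther back than shut.
Start: joints at [1.106, 0.628, 0.038, 1.517, -0.027, 0.996, -0.02], TCP at [252.432, -598.996, 206.113] pointing down, gripper open.
Joint ranges: [-3.06, 3.06], [-0.37, 2.12], [-1.25, 1.32], [0.18, 2.47], [-1.1, 4.24], [0.23, 1.98], [-2.94, 2.94]. Speed limits (rad/s): [2.57, 2.57, 3.14, 3.14, 3.14, 3.14, 3.14].

INTERFACE

Orientations are given as [roll, pitch, yaw] about the fixed x, y, z axes, in that order (R = Rz(yaw) Ry(pitch) Rx(roll)).
In Python, from cell import readout, eyes, finish_job gives the robot as it stands. The module is installed in compiled form; this text tells all that it offers.
- The arm moves only by the tool apply_moves, never from a script. Its argument "commands" is a list that holds one entry, the list of rows, each a list of 6 numbers: the shift along the tool's x, y, z in units of 0.04 m (1.0 is 0.04 m), then the turn, a rotation vector about the tool's x, y, z in units of 5 degrees (1.0 is 5 degrees). A call has 1 to 8 rows; each row shifts and turns the pose as measured when the row begins, along the tool's axes as they then stand; what a row does not reach is not made up. A row lasts 1/12 s, in which the tool goes at most 41.7 mm and 7.16 degrees, less where a joint would pass 70% of its speed; a pose out of reach is approached as far as the arm can. A call with a number of a shift or a turn outside -1 to 1 is refused whole. A call with a gripper value outside its range is refused whole. "claw" is the finger opening in mm, from 0 to 85.4, set as the call begins (left out, the last holds). The fingers move at their own pace and stop on an object; the grip force is fixed at half the most. Time passes only in rows, so rows that do not move let the fingers close. It gives the time, the measured TCP pose, the force and the opening at its end, in the units of the state.
- readout.read_state(): the state, without advancing time (a new reading comes with each control period).
- eyes.get_image(name): name is "side" or "top" or "wrist"; returns a dict with "image" (420x560x3 uint8, red, green, blue), "mtx" (3x3 intrinsics, pixels), "k1" (the pictures are not rectified: a ray, as slopes to the right and down, at radius r is drawn at 1 + k1 r^2 times it, then the intrinsics apply), "rvec" (rotation vector, rad) and "tvec" (3), from world to camera coordinates, as OpenCV has them. Camera axes: x right, y down, z forward; pixel columns grow to the right and rows downward; lengths in mm; the calibration is good to about 2 mm. A picture is of the moment at which its call begins. There is no depth.
- finish_job(): hands the job in, once; it reports no verdict.
The state is a dict: "clock": time; "qpos": joint angles; "qd": joint speeds; "tau": joint torques, N m; "eef_pos": TCP position; "tool_rot": TCP orientation; "force": force on the tool from outside, world axes, zero at the start; "torque": the same for the moment, N m; "width": finger opening in mm.
Only numpy, scipy, OpenCV 4.12 (cv2) and the standard library are available. Lean on these libraries where they do the work, as an engineer would, in place of code of your own. Each camera call takes 0.05 s, during which the arm holds its last target. There are 200 camera calls.

## Working session

There is one attempt and no reset: what is moved stays moved. The work goes in short steps, Python scripts to look and compute and a tool call to move; the robot and the scene stay as the last step left them, time stands still between calls to the robot, and variables do not carry over. Pictures are saved under pics/ and viewed, about 8 in all and at most 12, crops included, and the job is handed in when it is done.

Besides the shell and the picture viewer there is one more tool, called after "Emit:" as a command line: name --argument value ..., lists and objects as JSON in quotes. apply_moves: Moves the arm, as the interface text tells. Shifts and turns lie within -1 to 1; 1 stands for 0.04 m of shift or 5 degrees of turn. Its arguments: {"type":"object","properties":{"commands":{"type":"array"},"claw":{"type":"number"}},"required":["commands"]}

```bash
mkdir -p pics; cat > h.py <<'E'
import numpy as np,cv2
from cell import readout,eyes,finish_job
def cam(n):
    d=eyes.get_image(n);R=cv2.Rodrigues(np.array(d["rvec"],float))[0];return d,np.array(d["mtx"],float),float(d["k1"]),R,np.array(d["tvec"],float).ravel()
def save(d,f,crop=None,s=1):
    im=d["image"][:,:,::-1]
    if crop: x0,y0,x1,y1=crop; im=im[y0:y1,x0:x1]
    cv2.imwrite("pics/"+f,cv2.resize(im,None,fx=s,fy=s,interpolation=cv2.INTER_CUBIC))
def onz(c,px,z):
    d,K,k1,R,t=c
    out=[]
    for u,v in np.atleast_2d(px):
        q=np.array([(u-K[0,2])/K[0,0],(v-K[1,2])/K[1,1]]);p=q.copy()
        for _ in range(30): p=q/(1+k1*(p@p))
        r=R.T@np.array([*p,1]);o=-R.T@t
        out.append(o+r*(z-o[2])/r[2])
    return np.array(out)
def proj(c,P):
    d,K,k1,R,t=c
    q=np.atleast_2d(P)@R.T+t;p=q[:,:2]/q[:,2:]
    p=p*(1+k1*(p**2).sum(1,keepdims=True))
    return p*[K[0,0],K[1,1]]+K[:2,2]
E
python3 - <<'E'
from h import *
import pickle
print(readout.read_state())
for n in ["side","top","wrist"]:
    c=cam(n);pickle.dump(c,open(n+".p","wb"));print(n,-c[3].T@c[4],c[1][0],c[2]);
    if n!="wrist": save(c[0],n+"0.png",s=1.4)
E
```

```text
{'clock': 0.0, 'qpos': array([ 1.10619188,  0.62935586,  0.03844083,  1.51835945, -0.02702147,
        0.99628142, -0.02000279]), 'qd': array([ 0.00029849, -0.0006864 ,  0.00096466,  0.00088818, -0.00067563,
        0.001479  ,  0.00070369]), 'tau': array([-7.98371570e-05, -5.63396358e+01,  1.22617476e+00, -1.93441880e+01,
        1.09839201e-02,  1.05051475e-02, -1.39517778e-05]), 'eef_pos': array([ 252.18153041, -598.36651814,  205.18552086]), 'tool_rot': array([-1.57080283,  0.00188631, -1.17200527]), 'force': array([ 0.23066047, -0.54887079, -0.46633631]), 'torque': array([-0.02967241,  0.01098166, -0.0139708 ]), 'width': 85.20873976922938}
side [102.44834349 315.22022959 646.53763661] [422.23864182   0.         278.85799646] 0.03815523167936282
top [ 303.25919648 -133.19639486 1394.20524442] [536.71904449   0.         276.02196812] 0.0048096619717553375
wrist [ 317.70530349 -570.61261279  372.42700172] [297.55798306   0.         279.54604656] 0.0225099004901804
```

View pics/top0.png

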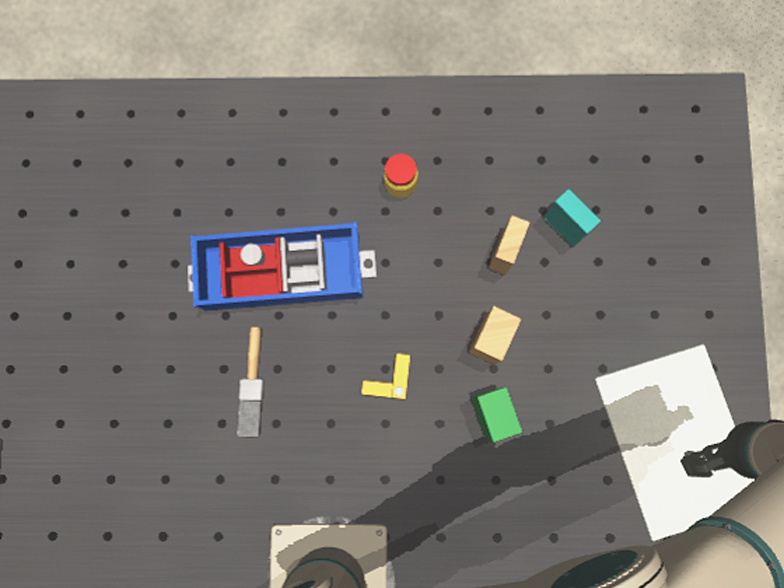

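View pics/side0.png

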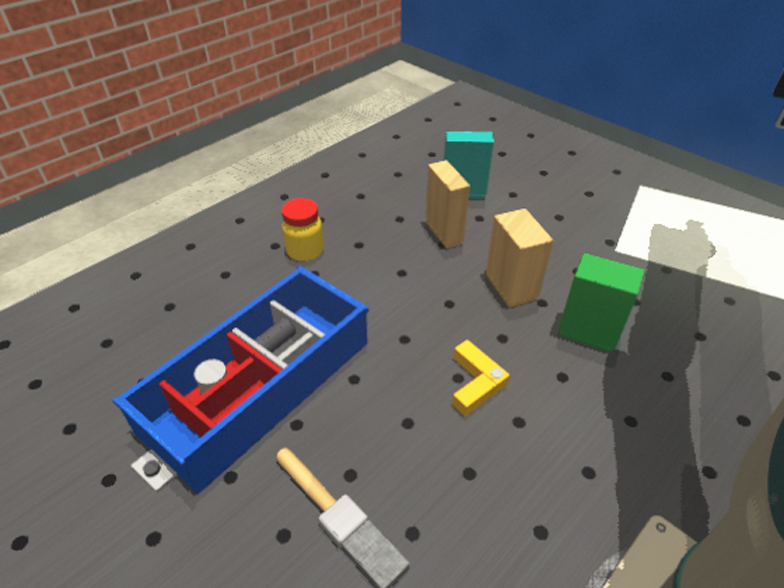

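Top view (1.4x): thin wood block at (510,243), thick wood block at (498,332). The lookalikes are green (498,414) and turquoise (572,217), neither wanted. The tote is at (277,266), with the red bracket to the left (+y) and the steel one to the right, so the wide gap is at the -y end. Close crops next.

```bash
python3 - <<'E'
from h import *
import pickle
c=pickle.load(open("top.p","rb"))
save(c[0],"blk.png",(325,145,395,265),5)
save(c[0],"tote.png",(130,150,275,230),5.5)
E
```

```text
(no output)
```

View pics/blk.png

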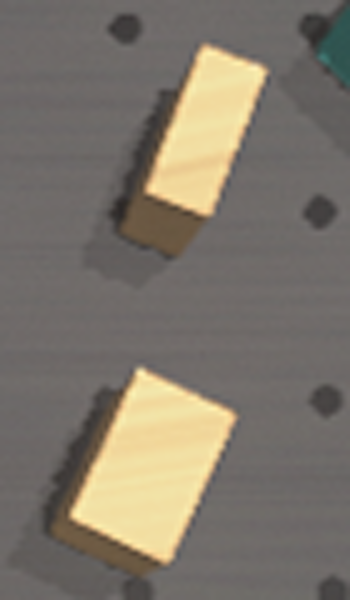

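View pics/tote.png

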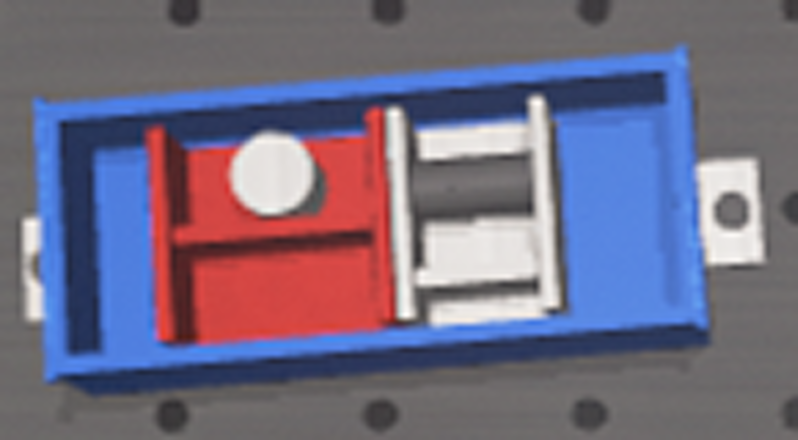

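Corners read from the crops. Blocks: thin (205,43),(268,68),(212,215),(143,192); thick (138,367),(237,413),(168,565),(68,518). Tote rim: (38,100),(685,50),(708,330),(48,380). Both wanted blocks are pale wood, as described.

```bash
python3 - <<'E'
from h import *
import pickle
c=pickle.load(open("top.p","rb"))
def go(n,p,s,off,z):
    p=(np.array(p,float)+.5)/s-.5+off
    P=onz(c,p,z)[:,:2]
    e=np.roll(P,-1,0)-P
    print(n,P.mean(0).round(1),np.linalg.norm(e,axis=1).round(1),np.degrees(np.arctan2(e[:,1],e[:,0])).round(1))
go("thin",[(205,43),(268,68),(212,215),(143,192)],5,(325,145),120)
go("thick",[(138,367),(237,413),(168,565),(68,518)],5,(325,145),120)
go("tote",[(38,100),(685,50),(708,330),(48,380)],5.5,(130,150),75)
# bracket tops z=68: 
for n,q in dict(redL=[(156,128),(166,340)],steelR=[(538,97),(552,308)],wallL=[(60,122),(68,355)],wallR=[(668,72),(690,320)]).items():
    print(n,onz(c,(np.array(q)+.5)/5.5-.5+(130,150),75 if n[0]=='w' else 68).round(1)[:,:2].tolist())
E
```

```text
thin [ 594.6 -324.6] [32.7 78.1 34.8 80.3] [-112.7  158.3   70.9  -23.2]
thick [ 431.2 -294.9] [51.6 80.  51.8 80. ] [-115.5  154.6   64.5  -25.6]
tote [560.2  93.2] [298.6 130.6 300.2 130.4] [ -85.7 -175.    94.2    4.3]
redL [[602.2, 194.1], [503.3, 186.1]]
steelR [[616.2, 17.7], [517.6, 9.8]]
wallL [[603.6, 236.7], [495.5, 228.9]]
wallR [[626.0, -42.7], [510.8, -53.6]]
```

```bash
cat > plan.py <<'E'
import sys
from h import *
from scipy.spatial.transform import Rotation as Ro
x,y,z,yaw,n=map(float,sys.argv[1:6]);n=int(n)
s=readout.read_state();p=np.array(s["eef_pos"]);R=Ro.from_euler("xyz",s["tool_rot"])
G=Ro.from_euler("xyz",[-np.pi/2,0,np.radians(yaw)]);rv=(R.inv()*G).as_rotvec()
print("at",p.round(1),"yaw",np.degrees(s["tool_rot"]).round(2),"t",round(s["clock"],2),"w",round(s["width"],1),"F",s["force"].round(1),"M",np.array(s["torque"]).round(2))
T=np.array([x,y,z]);d=(T-p)/n
r=np.degrees(rv)/n/5
rows=[]
for i in range(n):
    rows.append(np.r_[R.inv().apply(d)/40,r].round(2).tolist()); R=R*Ro.from_rotvec(rv/n)
print(rows)
E
python3 plan.py 431 -295 205 -115.5 16
```

```text
at [ 252.2 -598.5  205.4] yaw [-9.000e+01  8.000e-02 -6.715e+01] t 0.15 w 85.5 F [0.2 0.6 0.5] M [ 0.02  0.02 -0.03]
[[-0.33, 0.0, 0.44, 0.0, 0.6, -0.0], [-0.35, 0.0, 0.42, 0.0, 0.6, -0.0], [-0.37, 0.0, 0.4, 0.0, 0.6, -0.0], [-0.39, 0.0, 0.38, 0.0, 0.6, -0.0], [-0.41, 0.0, 0.36, 0.0, 0.6, -0.0], [-0.43, 0.0, 0.34, 0.0, 0.6, -0.0], [-0.45, 0.0, 0.32, 0.0, 0.6, -0.0], [-0.47, 0.0, 0.29, 0.0, 0.6, -0.0], [-0.48, 0.0, 0.27, 0.0, 0.6, -0.0], [-0.49, 0.0, 0.24, 0.0, 0.6, -0.0], [-0.51, 0.0, 0.22, 0.0, 0.6, -0.0], [-0.52, 0.0, 0.19, 0.0, 0.6, -0.0], [-0.53, 0.0, 0.16, 0.0, 0.6, -0.0], [-0.53, 0.0, 0.13, 0.0, 0.6, -0.0], [-0.54, 0.0, 0.11, 0.0, 0.6, -0.0], [-0.55, 0.0, 0.08, 0.0, 0.6, -0.0]]
```

Emit:
apply_moves --commands '[[[-0.33,0,0.44,0,0.6,0],[-0.35,0,0.42,0,0.6,0],[-0.37,0,0.4,0,0.6,0],[-0.39,0,0.38,0,0.6,0],[-0.41,0,0.36,0,0.6,0],[-0.43,0,0.34,0,0.6,0],[-0.45,0,0.32,0,0.6,0],[-0.47,0,0.29,0,0.6,0]]]' --claw 85

```text
clock: 0.82
eef_pos: [338.7, -446.3, 201.8]
tool_rot: [-1.577, 0.002, -1.622]
force: [-0.7, 0.4, 0.3]
width: 85.0
```

Emit:
apply_moves --commands '[[[-0.48,0,0.27,0,0.6,0],[-0.49,0,0.24,0,0.6,0],[-0.51,0,0.22,0,0.6,0],[-0.52,0,0.19,0,0.6,0],[-0.53,0,0.16,0,0.6,0],[-0.53,0,0.13,0,0.6,0],[-0.54,0,0.11,0,0.6,0],[-0.55,0,0.08,0,0.6,0]]]'

```text
clock: 1.48
eef_pos: [436.7, -288.3, 200.2]
tool_rot: [-1.581, 0.0, -2.063]
force: [0.0, -0.3, -0.2]
width: 84.9
```

```bash
python3 plan.py 431 -295 180 -115.5 6; python3 -c "
from h import *
c=cam('wrist');save(c[0],'w1.png')
import numpy as np
a=np.radians(-25.5);ex=np.array([np.cos(a),np.sin(a)]);ey=np.array([-ex[1],ex[0]])
for z in(120,):
  print(proj(c,[[*(np.array([431.2,-294.9])+sx*40*ex+sy*26*ey),z] for sx in(1,-1) for sy in(1,-1)]).round(0).tolist())"
```

```text
at [ 436.7 -288.3  200.2] yaw [-9.0570e+01  1.0000e-02 -1.1822e+02] t 1.48 w 84.9 F [ 0.  -0.3 -0.2] M [-0.   -0.03  0.02]
[[0.04, 0.08, -0.01, 0.02, -0.09, -0.0], [0.04, 0.08, -0.01, 0.02, -0.09, -0.0], [0.04, 0.08, -0.01, 0.02, -0.09, -0.0], [0.04, 0.08, -0.01, 0.02, -0.09, -0.0], [0.04, 0.08, -0.01, 0.02, -0.09, -0.0], [0.04, 0.08, -0.01, 0.02, -0.09, -0.0]]
[[256.0, 164.0], [319.0, 161.0], [262.0, 252.0], [319.0, 249.0]]
```

View pics/w1.png

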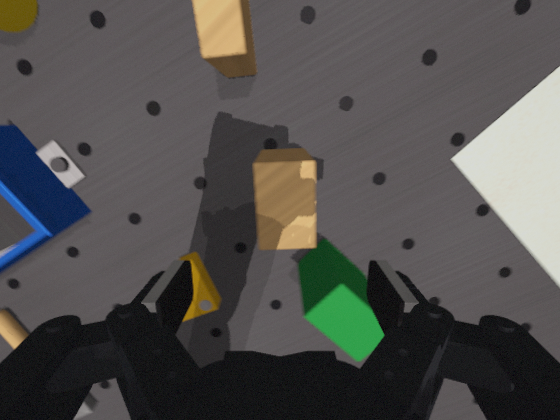

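The wrist view shows the thick block's top at (254,163),(316,160),(258,249),(316,248), about 3 px (2-3 mm) from the prediction. The green block is clear of the finger line.

```bash
python3 - <<'E'
from h import *
c=cam('wrist')
P=onz(c,[(254,163),(316,160),(316,248),(258,249)],120)[:,:2];e=np.roll(P,-1,0)-P
print(P.mean(0),np.linalg.norm(e,axis=1),np.degrees(np.arctan2(e[:,1],e[:,0])))
# thin: top bottom edge corners
print(onz(c,[(206,56),(245,54)],120))
E
python3 plan.py 432 -293.5 180 -115.5 2
python3 plan.py 432 -293.5 180 -115.5 4
```

```text
[ 437.30697428 -287.54880505] [51.11173822 78.8579697  52.2647969  77.44906854] [-115.21958661  154.05835428   63.21052956  -26.793464  ]
[[ 568.78111947 -289.30226901  120.        ]
 [ 556.39353576 -315.57791296  120.        ]]
at [ 438.9 -284.9  199.8] yaw [ -90.6     0.16 -117.72] t 1.58 w 85.0 F [-0.1 -0.8 -0.5] M [-0.01  0.02 -0.  ]
[[0.14, 0.25, -0.02, 0.06, -0.22, -0.02], [0.14, 0.25, -0.03, 0.06, -0.22, -0.02]]
at [ 438.9 -284.9  199.8] yaw [ -90.6     0.16 -117.72] t 1.58 w 85.0 F [-0.1 -0.8 -0.5] M [-0.01  0.02 -0.  ]
[[0.07, 0.12, -0.01, 0.03, -0.11, -0.01], [0.07, 0.12, -0.01, 0.03, -0.11, -0.01], [0.07, 0.12, -0.01, 0.03, -0.11, -0.01], [0.07, 0.12, -0.02, 0.03, -0.11, -0.01]]
```

Emit:
apply_moves --commands '[[[0.07,0.12,-0.01,0.03,-0.11,0],[0.07,0.12,-0.01,0.03,-0.11,0],[0.07,0.12,-0.01,0.03,-0.11,0],[0.07,0.12,-0.01,0.03,-0.11,0],[0,0,0,0,0,0]]]'

```text
clock: 2.0
eef_pos: [429.4, -297.2, 178.2]
tool_rot: [-1.571, 0.001, -2.012]
force: [-0.3, 0.3, -0.2]
width: 84.9
```

```bash
python3 plan.py 431.5 -294.5 78 -115.5 7; python3 -c "
from h import *
c=cam('wrist');save(c[0],'w2.png',(200,120,380,320),3)"
```

```text
at [ 429.4 -297.2  178.2] yaw [-9.0010e+01  5.0000e-02 -1.1529e+02] t 2.0 w 84.9 F [-0.3  0.3 -0.2] M [-0.06 -0.   -0.03]
[[-0.01, 0.36, 0.0, 0.0, 0.01, -0.0], [-0.01, 0.36, 0.0, 0.0, 0.01, -0.0], [-0.01, 0.36, 0.0, 0.0, 0.01, -0.0], [-0.01, 0.36, 0.0, 0.0, 0.01, -0.0], [-0.01, 0.36, 0.0, 0.0, 0.01, -0.0], [-0.01, 0.36, 0.0, 0.0, 0.01, -0.0], [-0.01, 0.36, 0.0, 0.0, 0.01, -0.0]]
```

View pics/w2.png

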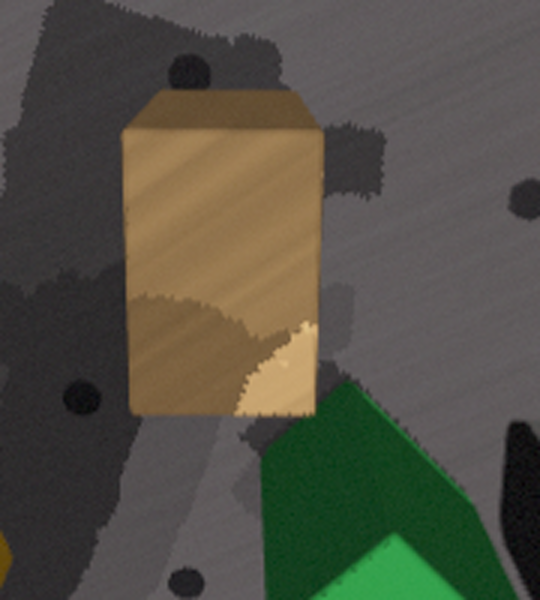

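```bash
python3 - <<'E'
from h import *
c=cam('wrist')
P=onz(c,[(241.2,162.7),(307.5,162.7),(305.2,257.8),(243,257.8)],120)[:,:2];e=np.roll(P,-1,0)-P
print(P.mean(0),np.linalg.norm(e,axis=1),np.degrees(np.arctan2(e[:,1],e[:,0])),-c[3].T@c[4])
E
python3 plan.py 431.5 -294.5 78 -115.3 7|head -1
```

```text
[ 433.14832268 -294.55818156] [50.06028049 78.64840798 51.6385996  78.67719094] [-115.35253699  154.76693863   64.66548318  -26.38255193] [ 493.65917191 -328.34864642  345.69323401]
at [ 430.3 -297.   179. ] yaw [-8.9940e+01  6.0000e-02 -1.1531e+02] t 2.1 w 85.2 F [-0.1  0.4  1. ] M [-0.    0.02  0.05]
```

Emit:
apply_moves --commands '[[[-0.03,0.36,0,0,0,0],[-0.02,0.36,0.01,0,0,0],[-0.02,0.36,0,0,0,0],[0,0.36,0,0,0,0],[0,0.36,0,0,0,0],[0,0.3,0,0,0,0],[0,0.2,0,0,0,0],[0,0.1,0,0,0,0]]]'

```text
clock: 2.77
eef_pos: [435.1, -299.5, 82.2]
tool_rot: [-1.56, 0.0, -2.017]
force: [0.1, 0.9, 0.3]
width: 85.0
```

```bash
python3 plan.py 432 -294.8 79 -115.3 1
```

```text
at [ 435.1 -299.5   82.2] yaw [-8.9360e+01  3.0000e-02 -1.1559e+02] t 2.77 w 85.0 F [0.1 0.9 0.3] M [ 0.02 -0.01  0.  ]
[[-0.07, 0.08, -0.12, -0.13, -0.06, -0.0]]
```

Emit:
apply_moves --commands '[[[-0.07,0.08,-0.12,-0.13,-0.06,0],[0,0,0,0,0,0]]]'

```text
clock: 2.93
eef_pos: [431.5, -294.8, 78.3]
tool_rot: [-1.573, 0.001, -2.013]
force: [0.4, 0.1, -0.4]
width: 85.0
```

```bash
python3 plan.py 432 -294.8 79 -115.3 1
```

```text
at [ 431.5 -294.8   78.3] yaw [-9.0120e+01  4.0000e-02 -1.1531e+02] t 2.93 w 85.0 F [ 0.4  0.1 -0.4] M [0.04 0.02 0.04]
[[-0.0, -0.02, 0.01, 0.02, -0.0, -0.01]]
```

Emit:
apply_moves --commands '[[[0,0,0,0,0,0],[0,0,0,0,0,0],[0,0,0,0,0,0],[0,0,0,0,0,0],[0,0,0,0,0,0],[0,0,0,0,0,0],[0,0,0,0,0,0],[0,0,0,0,0,0]]]' --claw 40

```text
clock: 3.6
eef_pos: [432.8, -295.1, 80.6]
tool_rot: [-1.569, 0.0, -2.012]
force: [-0.2, 0.0, -2.9]
width: 50.4
```

Emit:
apply_moves --commands '[[[0,-0.1,0,0,0,0],[0,-0.2,0,0,0,0],[0,-0.3,0,0,0,0],[0,-0.4,0,0,0,0],[0,-0.5,0,0,0,0],[0,-0.5,0,0,0,0],[0,-0.5,0,0,0,0],[0,-0.3,0,0,0,0]]]'

```text
clock: 4.27
eef_pos: [429.4, -293.6, 197.3]
tool_rot: [-1.578, 0.001, -2.013]
force: [0.2, -0.9, -2.0]
width: 50.4
```

```bash
python3 plan.py 569 -18.5 200 -85.5 16
```

```text
at [ 429.4 -293.6  197.3] yaw [-9.0410e+01  6.0000e-02 -1.1534e+02] t 4.27 w 50.4 F [ 0.2 -0.9 -2. ] M [-0.02 -0.09 -0.01]
[[-0.48, -0.0, 0.01, 0.0, -0.37, -0.0], [-0.48, -0.0, 0.03, 0.0, -0.37, -0.0], [-0.48, -0.0, 0.04, 0.0, -0.37, -0.0], [-0.48, -0.0, 0.06, 0.0, -0.37, -0.0], [-0.48, -0.0, 0.08, 0.0, -0.37, -0.0], [-0.47, -0.0, 0.09, 0.0, -0.37, -0.0], [-0.47, -0.0, 0.11, 0.0, -0.37, -0.0], [-0.47, -0.0, 0.12, 0.0, -0.37, -0.0], [-0.46, -0.0, 0.14, 0.0, -0.37, -0.0], [-0.46, -0.0, 0.15, 0.0, -0.37, -0.0], [-0.45, -0.0, 0.17, 0.0, -0.37, -0.0], [-0.45, -0.0, 0.18, 0.0, -0.37, -0.0], [-0.44, -0.0, 0.2, 0.0, -0.37, -0.0], [-0.43, -0.0, 0.21, 0.0, -0.37, -0.0], [-0.43, -0.0, 0.22, 0.0, -0.37, -0.0], [-0.42, -0.0, 0.24, 0.0, -0.37, -0.0]]
```

Emit:
apply_moves --commands '[[[-0.2,0,0.01,0,-0.2,0],[-0.48,0,0.03,0,-0.37,0],[-0.48,0,0.04,0,-0.37,0],[-0.48,0,0.06,0,-0.37,0],[-0.48,0,0.08,0,-0.37,0],[-0.48,0,0.09,0,-0.37,0],[-0.47,0,0.11,0,-0.37,0],[-0.47,0,0.12,0,-0.37,0]]]'

```text
clock: 4.93
eef_pos: [496.7, -163.1, 200.1]
tool_rot: [-1.573, -0.001, -1.762]
force: [0.9, -0.2, -3.5]
width: 50.0
```

Emit:
apply_moves --commands '[[[-0.46,0,0.14,0,-0.37,0],[-0.46,0,0.15,0,-0.37,0],[-0.45,0,0.17,0,-0.37,0],[-0.45,0,0.18,0,-0.37,0],[-0.44,0,0.2,0,-0.37,0],[-0.4,0,0.2,0,-0.37,0],[-0.3,0,0.2,0,-0.37,0],[-0.1,0,0.1,0,-0.2,0]]]'

```text
clock: 5.6
eef_pos: [560.7, -27.5, 195.6]
tool_rot: [-1.581, 0.006, -1.49]
force: [0.2, 0.3, -2.0]
width: 50.1
```

```bash
python3 plan.py 569 -18.5 180 -85.5 4
```

```text
at [560.7 -27.5 195.6] yaw [-90.6    0.36 -85.35] t 5.6 w 50.1 F [ 0.2  0.3 -2. ] M [ 0.04 -0.03 -0.04]
[[-0.05, 0.1, 0.06, 0.03, 0.01, -0.02], [-0.05, 0.1, 0.06, 0.03, 0.01, -0.02], [-0.05, 0.1, 0.06, 0.03, 0.01, -0.02], [-0.05, 0.1, 0.06, 0.03, 0.01, -0.02]]
```

Emit:
apply_moves --commands '[[[-0.05,0.1,0.06,0.03,0.01,-0.02],[-0.05,0.1,0.06,0.03,0.01,-0.02],[-0.05,0.1,0.06,0.03,0.01,-0.02],[-0.05,0.1,0.06,0.03,0.01,-0.02],[0,0,0,0,0,0],[0,0,0,0,0,0]]]'

```text
clock: 6.1
eef_pos: [569.3, -20.3, 176.6]
tool_rot: [-1.573, -0.003, -1.495]
force: [-0.3, -0.2, -2.6]
width: 50.5
```

```bash
python3 plan.py 569 -18.5 180 -85.5 1; python3 - <<'E'
from h import *
import pickle
w=cam('wrist');t=cam('side');pickle.dump((w,t),open("b.p","wb"))
s=readout.read_state();print(s["eef_pos"],s["tool_rot"])
a=w[0]["image"];b=t[0]["image"][150:360,60:290]
im=np.hstack([cv2.resize(a,(440,330)),cv2.resize(b,(360,330))])
cv2.imwrite("pics/b1.png",im[:,:,::-1])
E
```

```text
at [569.3 -20.3 176.6] yaw [-90.12  -0.19 -85.68] t 6.1 w 50.5 F [-0.3 -0.2 -2.6] M [0.01 0.04 0.01]
[[-0.04, -0.09, -0.0, 0.02, -0.04, 0.04]]
[569.38699124 -20.21529212 176.81479854] [-1.57262748 -0.00321967 -1.49529368]
```

View pics/b1.png

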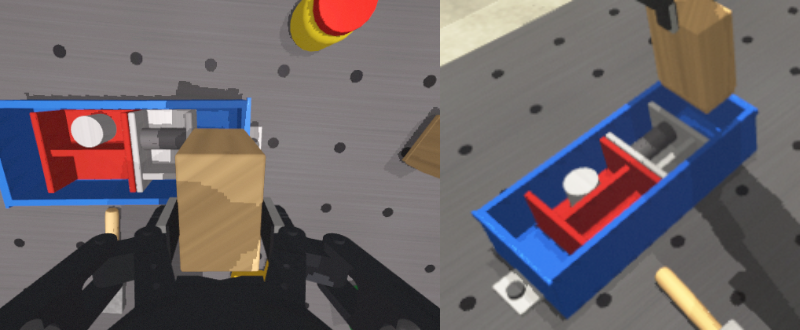

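```bash
python3 - <<'E'
from h import *
import pickle
w,t=pickle.load(open("b.p","rb"))
a=w[0]["image"][110:210,160:350];a=cv2.resize(a,None,fx=4,fy=4,interpolation=2)
b=t[0]["image"][180:260,180:300];b=cv2.resize(b,None,fx=2.5,fy=2.5,interpolation=2)
b2=w[0]["image"][300:370,200:360];b2=cv2.resize(b2,None,fx=2.5,fy=2.5,interpolation=2)
im=np.zeros((600,760,3),np.uint8);im[:400]=a;im[400:600,:300]=b;im[400:575,320:720]=b2
cv2.imwrite("pics/b2.png",im[:,:,::-1])
E
```

```text
(no output)
```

View pics/b2.png

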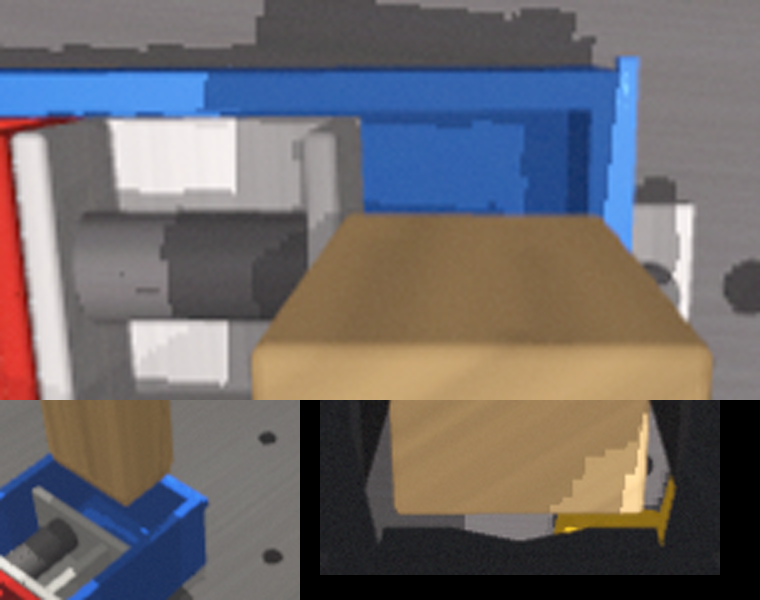

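```bash
python3 - <<'E'
from h import *
import pickle
w,t=pickle.load(open("b.p","rb"))
f=lambda q:(np.array(q,float)+.5)/4-.5+(160,110)
a=np.radians(4.5);yh=np.array([-np.sin(a),np.cos(a)]);xh=np.array([np.cos(a),np.sin(a)]);O=np.array([560.2,93.2])
tcp=np.array([569.3,-20.3])
def sh(n,q,z):
    P=onz(w,f(q),z)[:,:2]
    for p in P: print(n,p.round(1),"tote x,y",((p-O)@xh).round(1),((p-O)@yh).round(1))
sh("plate top R edge",[(336,132),(333,200)],68)
sh("rim outer corner R",[(638,58),(634,230)],75)
sh("rim inner R",[(616,70),(604,210)],75)
sh("far rim outer",[(100,70),(580,68)],75)
bz=176.8-80.5
sh("foot far corners",[(350,215),(603,215)],bz)
sh("block top far",[(255,347),(710,347)],bz+120)
g=lambda q:((np.array(q,float)-(320,400)+.5)/2.5-.5+(200,300))
P=onz(w,g([(397,513),(642,513)]),bz+120)[:,:2];print("near top",[( (p-O)@xh, (p-O)@yh) for p in P])
print("tcp",(tcp-O)@xh,(tcp-O)@yh)
E
```

```text
plate top R edge [619.3  16.1] tote x,y 52.9 -81.5
plate top R edge [604.   16.1] tote x,y 37.6 -80.3
rim outer corner R [640.3 -49.3] tote x,y 68.7 -148.3
rim outer corner R [603.3 -52.6] tote x,y 31.5 -148.7
rim inner R [637.5 -44.8] tote x,y 66.3 -143.6
rim inner R [607.3 -45.4] tote x,y 36.0 -141.9
far rim outer [629.   66.7] tote x,y 66.5 -31.9
far rim outer [637.4 -37. ] tote x,y 66.7 -135.8
foot far corners [605.    9.4] tote x,y 38.0 -87.1
foot far corners [608.9 -42.8] tote x,y 37.8 -139.4
block top far [607.    7.7] tote x,y 39.9 -88.9
block top far [610.7 -42.2] tote x,y 39.7 -138.9
near top [(np.float64(-38.572288302463505), np.float64(-88.14923759020634)), (np.float64(-38.86756922384014), np.float64(-138.44650387116258))]
tcp 0.16684037186097325 -113.8640951498334
```

Emit:
apply_moves --commands '[[[-0.04,0.1,0,0.02,-0.04,0.03],[0,0.1,0,0,0,0],[0,0.1,0,0,0,0],[0,0.06,0,0,0,0],[0,0,0,0,0,0],[0,0,0,0,0,0]]]'

```text
clock: 6.7
eef_pos: [569.2, -19.8, 161.4]
tool_rot: [-1.57, -0.001, -1.494]
force: [0.1, 0.2, -2.0]
width: 50.3
```

```bash
python3 plan.py 569.1 -18.5 160 -85.5 1
```

```text
at [569.2 -19.8 161.4] yaw [-8.995e+01 -4.000e-02 -8.557e+01] t 6.7 w 50.3 F [ 0.1  0.2 -2. ] M [ 0.03 -0.02 -0.  ]
[[-0.03, 0.04, 0.0, -0.01, -0.01, 0.01]]
```

Emit:
apply_moves --commands '[[[-0.03,0.04,0,0,0,0],[0,0.08,0,0,0,0],[0,0.1,0,0,0,0],[0,0.1,0,0,0,0],[0,0.1,0,0,0,0],[0,0.08,0,0,0,0],[0,0,0,0,0,0]]]'

```text
clock: 7.28
eef_pos: [569.3, -18.4, 139.4]
tool_rot: [-1.57, -0.001, -1.493]
force: [-0.2, -0.3, -2.6]
width: 50.3
```

```bash
python3 plan.py 569.1 -18.5 130 -85.5 1
```

```text
at [569.3 -18.4 139.4] yaw [-8.993e+01 -4.000e-02 -8.556e+01] t 7.28 w 50.3 F [-0.2 -0.3 -2.6] M [-0.02  0.03 -0.01]
[[0.0, 0.24, -0.01, -0.01, -0.01, 0.01]]
```

Emit:
apply_moves --commands '[[[0,0.1,0,0,0,0],[0,0.12,0,0,0,0],[0,0.15,0,0,0,0],[0,0.15,0,0,0,0],[0,0.15,0,0,0,0],[0,0.12,0,0,0,0],[0,0.08,0,0,0,0],[0,0,0,0,0,0]]]'

```text
clock: 7.95
eef_pos: [569.1, -18.4, 100.2]
tool_rot: [-1.57, -0.001, -1.493]
force: [0.0, -0.3, -2.2]
width: 50.4
```

```bash
python3 plan.py 569.1 -18.5 90 -85.5 1
```

```text
at [569.1 -18.4 100.2] yaw [-8.998e+01 -4.000e-02 -8.556e+01] t 7.95 w 50.4 F [ 0.  -0.3 -2.2] M [0.01 0.05 0.01]
[[0.0, 0.25, -0.0, -0.0, -0.01, 0.01]]
```

Emit:
apply_moves --commands '[[[0,0.08,0,0,0,0],[0,0.08,0,0,0,0],[0,0.06,0,0,0,0],[0,0.05,0,0,0,0],[0,0.03,0,0,0,0],[0,0.03,0,0,0,0]]]'

```text
clock: 8.45
eef_pos: [570.2, -18.3, 88.0]
tool_rot: [-1.568, -0.001, -1.493]
force: [-6.2, 0.7, 16.1]
width: 50.3
```

```bash
python3 plan.py 569.1 -18.5 88 -85.5 1
```

```text
at [570.2 -18.3  88. ] yaw [-8.986e+01 -3.000e-02 -8.556e+01] t 8.45 w 50.3 F [-6.2  0.7 16.1] M [-0.13  1.08 -0.06]
[[0.0, -0.0, -0.03, -0.03, -0.01, 0.01]]
```

Floor contact at 88.0 against the expected 88.6, with 16 N. Releasing.

Emit:
apply_moves --commands '[[[0,0,0,0,0,0],[0,0,0,0,0,0],[0,0,0,0,0,0],[0,0,0,0,0,0],[0,0,0,0,0,0],[0,0,0,0,0,0]]]' --claw 80

```text
clock: 8.95
eef_pos: [572.3, -18.4, 89.7]
tool_rot: [-1.564, -0.001, -1.493]
force: [-0.0, 0.4, -0.1]
width: 80.1
```

Emit:
apply_moves --commands '[[[0,-0.1,0,0,0,0],[0,-0.2,0,0,0,0],[0,-0.4,0,0,0,0],[0,-0.5,0,0,0,0],[0,-0.5,0,0,0,0],[0,-0.5,0,0,0,0],[0,-0.4,0,0,0,0],[0,-0.2,0,0,0,0]]]'

```text
clock: 9.62
eef_pos: [569.5, -18.5, 207.6]
tool_rot: [-1.569, -0.001, -1.494]
force: [0.8, -0.3, -1.0]
width: 80.0
```

```bash
python3 plan.py 594.8 -324.4 200 -110.5 16
```

```text
at [569.5 -18.5 207.6] yaw [-8.987e+01 -4.000e-02 -8.559e+01] t 9.62 w 80.0 F [ 0.8 -0.3 -1. ] M [-0.02 -0.03  0.02]
[[0.48, 0.01, 0.0, -0.0, 0.31, 0.0], [0.48, 0.01, 0.02, -0.0, 0.31, 0.0], [0.48, 0.01, 0.03, -0.0, 0.31, 0.0], [0.48, 0.01, 0.04, -0.0, 0.31, 0.0], [0.48, 0.01, 0.05, -0.0, 0.31, 0.0], [0.47, 0.01, 0.07, -0.0, 0.31, 0.0], [0.47, 0.01, 0.08, -0.0, 0.31, 0.0], [0.47, 0.01, 0.09, -0.0, 0.31, 0.0], [0.47, 0.01, 0.11, -0.0, 0.31, 0.0], [0.46, 0.01, 0.12, -0.0, 0.31, 0.0], [0.46, 0.01, 0.13, -0.0, 0.31, 0.0], [0.46, 0.01, 0.14, -0.0, 0.31, 0.0], [0.45, 0.01, 0.16, -0.0, 0.31, 0.0], [0.45, 0.01, 0.17, -0.0, 0.31, 0.0], [0.44, 0.01, 0.18, -0.0, 0.31, 0.0], [0.44, 0.01, 0.19, -0.0, 0.31, 0.0]]
```

Emit:
apply_moves --commands '[[[0.3,0,0,0,0.33,0],[0.48,0.01,0.02,0,0.33,0],[0.48,0.01,0.03,0,0.33,0],[0.48,0.01,0.04,0,0.33,0],[0.48,0.01,0.05,0,0.33,0],[0.47,0.01,0.07,0,0.33,0],[0.47,0.01,0.08,0,0.33,0],[0.47,0.01,0.09,0,0.33,0]]]' --claw 68

```text
clock: 10.28
eef_pos: [578.9, -170.3, 203.7]
tool_rot: [-1.569, 0.002, -1.737]
force: [1.3, 1.0, 0.9]
width: 68.2
```

Emit:
apply_moves --commands '[[[0.47,0.01,0.11,0,0.33,0],[0.46,0.01,0.12,0,0.33,0],[0.46,0.01,0.13,0,0.33,0],[0.46,0.01,0.14,0,0.33,0],[0.45,0.01,0.16,0,0.33,0],[0.45,0.01,0.17,0,0.33,0],[0.4,0.01,0.15,0,0.2,0],[0.2,0,0.1,0,0,0]]]'

```text
clock: 10.95
eef_pos: [575.0, -329.9, 191.8]
tool_rot: [-1.583, -0.006, -1.958]
force: [0.0, -0.0, -0.1]
width: 68.4
```

```bash
python3 plan.py 594.8 -324.4 185 -112 4
```

```text
at [ 575.  -329.9  191.8] yaw [ -90.71   -0.34 -112.21] t 10.95 w 68.4 F [ 0.  -0.  -0.1] M [-0.02  0.03  0.05]
[[-0.08, 0.04, 0.1, 0.04, -0.01, 0.02], [-0.08, 0.04, 0.1, 0.04, -0.01, 0.02], [-0.08, 0.04, 0.1, 0.04, -0.01, 0.02], [-0.08, 0.04, 0.1, 0.04, -0.01, 0.02]]
```

Emit:
apply_moves --commands '[[[-0.08,0.04,0.1,0.04,-0.01,0.02],[-0.08,0.04,0.1,0.04,-0.01,0.02],[-0.08,0.04,0.1,0.04,-0.01,0.02],[-0.08,0.04,0.1,0.04,-0.01,0.02],[0,0,0,0,0,0],[0,0,0,0,0,0],[0,0,0,0,0,0]]]'

```text
clock: 11.53
eef_pos: [595.8, -321.1, 181.5]
tool_rot: [-1.573, 0.004, -1.954]
force: [1.0, 0.1, 0.5]
width: 68.0
```

```bash
python3 - <<'E'
from h import *
import pickle
w=cam('wrist');t=cam('top');pickle.dump((w,t),open("c.p","wb"))
a=cv2.resize(w[0]["image"][120:320,180:400],None,fx=2,fy=2,interpolation=2)
b=cv2.resize(t[0]["image"][150:230,130:270],None,fx=2.5,fy=2.5,interpolation=2)
im=np.zeros((400,800,3),np.uint8);im[:400,:440]=a;im[:200,445:795]=b
cv2.imwrite("pics/c1.png",im[:,:,::-1])
E
python3 plan.py 594.8 -324.4 185 -112 1
```

```text
at [ 595.6 -321.5  181.7] yaw [ -90.1     0.22 -111.96] t 11.63 w 67.8 F [ 0.3 -1.1 -0.5] M [0.   0.04 0.01]
[[0.07, -0.08, 0.01, 0.02, 0.01, -0.04]]
```

View pics/c1.png

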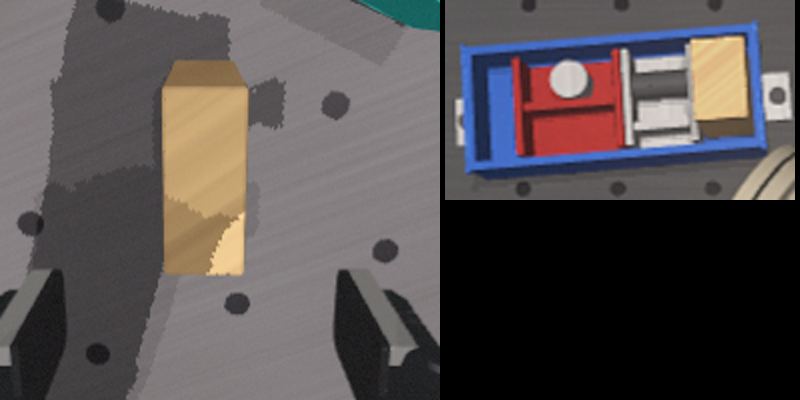

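The thick block sits in the wide gap, at inset (718,78), with the brackets unchanged. Thin block top in the wrist crop: (163,86),(248,86),(244,274),(163,274). The fingers straddle it clear of the turquoise block.

```bash
python3 - <<'E'
from h import *
import pickle
w,t=pickle.load(open("c.p","rb"))
q=(np.array([(163,86),(248,86),(244,274),(163,274)])+.5)/2-.5+(180,120)
P=onz(w,q,120)[:,:2];e=np.roll(P,-1,0)-P
print(P.mean(0),np.linalg.norm(e,axis=1),np.degrees(np.arctan2(e[:,1],e[:,0])))
E
python3 plan.py 595.5 -323 78 -112 1
```

```text
[ 596.334729   -323.35731702] [32.50473247 78.71591606 34.04392374 78.79101068] [-111.93606268  158.14077417   68.16848958  -22.97859491]
at [ 595.6 -321.5  181.7] yaw [ -90.1     0.22 -111.96] t 11.63 w 67.8 F [ 0.3 -1.1 -0.5] M [0.   0.04 0.01]
[[0.05, 2.59, 0.02, 0.02, 0.01, -0.04]]
```

Emit:
apply_moves --commands '[[[0.05,0.2,0,0.02,0,-0.03],[0,0.3,0,0,0,0],[0,0.36,0,0,0,0],[0,0.36,0,0,0,0],[0,0.36,0,0,0,0],[0,0.36,0,0,0,0],[0,0.25,0,0,0,0],[0,0.1,0,0,0,0]]]'

```text
clock: 12.3
eef_pos: [593.4, -324.4, 82.7]
tool_rot: [-1.57, -0.0, -1.956]
force: [-1.2, 0.1, -0.4]
width: 68.1
```

```bash
python3 plan.py 595.8 -323.6 79 -112 1
```

```text
at [ 593.4 -324.4   82.7] yaw [-8.9930e+01 -2.0000e-02 -1.1205e+02] t 12.3 w 68.1 F [-1.2  0.1 -0.4] M [ 0.08  0.04 -0.01]
[[-0.04, 0.09, 0.05, -0.01, -0.01, 0.0]]
```

Emit:
apply_moves --commands '[[[-0.02,0.08,0.05,0,0,0],[0,0,0,0,0,0]]]'

```text
clock: 12.47
eef_pos: [594.4, -324.0, 77.2]
tool_rot: [-1.573, -0.0, -1.956]
force: [-0.4, -0.3, 0.1]
width: 67.9
```

Emit:
apply_moves --commands '[[[0,0,0,0,0,0],[0,0,0,0,0,0],[0,0,0,0,0,0],[0,0,0,0,0,0],[0,0,0,0,0,0],[0,0,0,0,0,0],[0,0,0,0,0,0],[0,0,0,0,0,0]]]' --claw 20

```text
clock: 13.13
eef_pos: [595.8, -324.6, 79.6]
tool_rot: [-1.569, -0.0, -1.956]
force: [-0.2, -0.3, -2.7]
width: 32.5
```

Emit:
apply_moves --commands '[[[0,-0.1,0,0,0,0],[0,-0.2,0,0,0,0],[0,-0.3,0,0,0,0],[0,-0.4,0,0,0,0],[0,-0.5,0,0,0,0],[0,-0.5,0,0,0,0],[0,-0.7,0,0,0,0],[0,-0.6,0,0,0,0]]]'

```text
clock: 13.8
eef_pos: [591.9, -322.6, 216.1]
tool_rot: [-1.58, 0.0, -1.957]
force: [1.1, 0.2, -2.4]
width: 32.8
```

```bash
python3 plan.py 551 213.8 235 -85.5 24
```

```text
at [ 591.9 -322.6  216.1] yaw [-9.0540e+01  2.0000e-02 -1.1211e+02] t 13.8 w 32.8 F [ 1.1  0.2 -2.4] M [-0.07 -0.09  0.04]
[[-0.5, -0.02, -0.25, 0.0, -0.22, -0.0], [-0.51, -0.02, -0.24, 0.0, -0.22, -0.0], [-0.51, -0.02, -0.23, 0.0, -0.22, -0.0], [-0.52, -0.02, -0.22, 0.0, -0.22, -0.0], [-0.52, -0.02, -0.21, 0.0, -0.22, -0.0], [-0.52, -0.02, -0.2, 0.0, -0.22, -0.0], [-0.53, -0.02, -0.19, 0.0, -0.22, -0.0], [-0.53, -0.02, -0.18, 0.0, -0.22, -0.0], [-0.53, -0.02, -0.17, 0.0, -0.22, -0.0], [-0.54, -0.02, -0.16, 0.0, -0.22, -0.0], [-0.54, -0.02, -0.15, 0.0, -0.22, -0.0], [-0.54, -0.02, -0.14, 0.0, -0.22, -0.0], [-0.55, -0.02, -0.13, 0.0, -0.22, -0.0], [-0.55, -0.02, -0.12, 0.0, -0.22, -0.0], [-0.55, -0.02, -0.11, 0.0, -0.22, -0.0], [-0.55, -0.02, -0.1, 0.0, -0.22, -0.0], [-0.55, -0.02, -0.09, 0.0, -0.22, -0.0], [-0.56, -0.02, -0.07, 0.0, -0.22, -0.0], [-0.56, -0.02, -0.06, 0.0, -0.22, -0.0], [-0.56, -0.02, -0.05, 0.0, -0.22, -0.0], [-0.56, -0.02, -0.04, 0.0, -0.22, -0.0], [-0.56, -0.02, -0.03, 0.0, -0.22, -0.0], [-0.56, -0.02, -0.02, 0.0, -0.22, -0.0], [-0.56, -0.02, -0.01, 0.0, -0.22, -0.0]]
```

Emit:
apply_moves --commands '[[[-0.2,-0.2,-0.1,0,-0.22,0],[-0.5,-0.15,-0.24,0,-0.22,0],[-0.51,-0.1,-0.23,0,-0.22,0],[-0.52,-0.1,-0.22,0,-0.22,0],[-0.52,-0.05,-0.21,0,-0.22,0],[-0.52,0,-0.2,0,-0.22,0],[-0.53,0,-0.19,0,-0.22,0],[-0.53,0,-0.18,0,-0.22,0]]]'

```text
clock: 14.47
eef_pos: [578.7, -156.7, 252.1]
tool_rot: [-1.563, -0.005, -1.799]
force: [-0.3, 0.3, -2.7]
width: 32.7
```

Emit:
apply_moves --commands '[[[-0.53,-0.02,-0.17,0,-0.22,0],[-0.54,-0.02,-0.16,0,-0.22,0],[-0.54,-0.02,-0.15,0,-0.22,0],[-0.54,-0.02,-0.14,0,-0.22,0],[-0.55,-0.02,-0.13,0,-0.22,0],[-0.55,-0.02,-0.12,0,-0.22,0],[-0.55,-0.02,-0.11,0,-0.22,0],[-0.55,-0.02,-0.1,0,-0.22,0]]]'

```text
clock: 15.13
eef_pos: [555.1, 37.4, 259.1]
tool_rot: [-1.566, -0.003, -1.626]
force: [0.5, 0.8, -3.1]
width: 32.3
```

```bash
python3 plan.py 551 213.8 225 -85.5 10
```

```text
at [555.1  37.4 259.1] yaw [-89.73  -0.18 -93.17] t 15.13 w 32.3 F [ 0.5  0.8 -3.1] M [ 0.04 -0.02 -0.05]
[[-0.44, 0.08, -0.03, -0.01, -0.15, 0.0], [-0.44, 0.08, -0.03, -0.01, -0.15, 0.0], [-0.44, 0.08, -0.02, -0.01, -0.15, 0.0], [-0.44, 0.08, -0.02, -0.01, -0.15, 0.0], [-0.44, 0.08, -0.01, -0.01, -0.15, 0.0], [-0.44, 0.08, -0.01, -0.01, -0.15, 0.0], [-0.44, 0.08, 0.0, -0.01, -0.15, 0.0], [-0.44, 0.08, 0.01, -0.01, -0.15, 0.0], [-0.44, 0.08, 0.01, -0.01, -0.15, 0.0], [-0.44, 0.09, 0.02, -0.01, -0.15, 0.0]]
```

Emit:
apply_moves --commands '[[[-0.5,0.05,-0.03,-0.01,-0.17,0],[-0.5,0.08,-0.03,-0.01,-0.17,0],[-0.5,0.1,-0.02,-0.01,-0.17,0],[-0.5,0.1,-0.02,-0.01,-0.17,0],[-0.48,0.1,-0.01,-0.01,-0.17,0],[-0.45,0.1,-0.01,-0.01,-0.17,0],[-0.4,0.1,0,-0.01,-0.17,0],[-0.3,0.1,0,0,-0.15,0]]]'

```text
clock: 15.8
eef_pos: [542.6, 198.0, 231.4]
tool_rot: [-1.572, 0.001, -1.487]
force: [0.5, 0.2, -1.3]
width: 32.4
```

```bash
python3 plan.py 551 213.8 180 -85.5 5
```

```text
at [542.6 198.  231.4] yaw [-9.007e+01  7.000e-02 -8.520e+01] t 15.8 w 32.4 F [ 0.5  0.2 -1.3] M [ 0.02 -0.07  0.04]
[[-0.07, 0.26, 0.05, 0.0, 0.01, -0.0], [-0.07, 0.26, 0.05, 0.0, 0.01, -0.0], [-0.07, 0.26, 0.05, 0.0, 0.01, -0.0], [-0.08, 0.26, 0.05, 0.0, 0.01, -0.0], [-0.08, 0.26, 0.05, 0.0, 0.01, -0.0]]
```

Emit:
apply_moves --commands '[[[-0.07,0.25,0.05,0,0.01,0],[-0.07,0.26,0.05,0,0.01,0],[-0.07,0.26,0.05,0,0.01,0],[-0.05,0.26,0.05,0,0.01,0],[-0.02,0.15,0.02,0,0,0],[0,0,0,0,0,0],[0,0,0,0,0,0]]]'

```text
clock: 16.38
eef_pos: [549.5, 209.9, 176.9]
tool_rot: [-1.576, -0.002, -1.49]
force: [0.8, 0.2, -1.4]
width: 32.5
```

```bash
python3 plan.py 551 213.8 180 -85.5 1; python3 - <<'E'
from h import *
import pickle
w=cam('wrist');pickle.dump(w,open("d.p","wb"))
s=readout.read_state();print(s["eef_pos"],s["tool_rot"])
a=w[0]["image"][110:210,180:380];a=cv2.resize(a,None,fx=4,fy=4,interpolation=2)
cv2.imwrite("pics/d1.png",a[:,:,::-1])
E
```

```text
at [549.5 209.9 176.9] yaw [-9.030e+01 -9.000e-02 -8.536e+01] t 16.38 w 32.5 F [ 0.8  0.2 -1.4] M [ 0.08 -0.01  0.02]
[[-0.09, -0.08, 0.05, 0.06, 0.03, 0.02]]
[549.44800995 209.71786107 176.94084048] [-1.5761787  -0.00174905 -1.49007024]
```

View pics/d1.png

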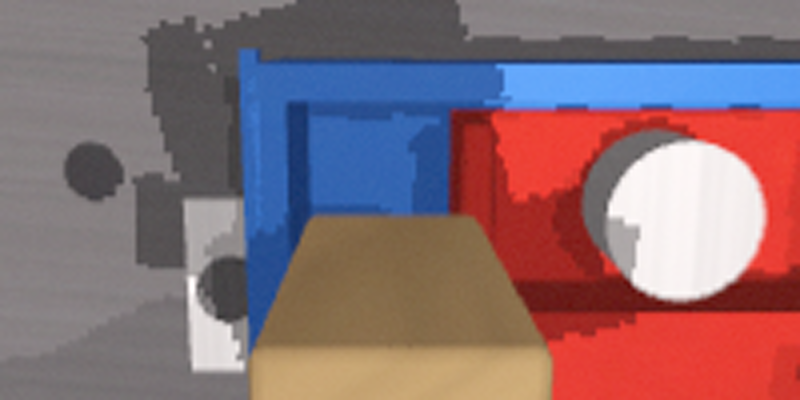

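```bash
python3 - <<'E'
from h import *
import pickle
w=pickle.load(open("d.p","rb"))
f=lambda q:(np.array(q,float)+.5)/4-.5+(180,110)
a=np.radians(4.5);yh=np.array([-np.sin(a),np.cos(a)]);xh=np.array([np.cos(a),np.sin(a)]);O=np.array([560.2,93.2])
def sh(n,q,z):
    for p in onz(w,f(q),z)[:,:2]: print(n,p.round(1),"tote x,y",((p-O)@xh).round(1),((p-O)@yh).round(1))
sh("plate L edge",[(452,112),(450,205)],68)
sh("floor/plate",[(452,112)],8)
sh("rim outer L",[(240,52),(246,200)],75)
sh("wall foot inner",[(308,112)],8)
bz=176.9-79.8
sh("foot",[(315,215),(475,215)],bz)
sh("top",[(252,347),(550,347)],bz+120)
tcp=np.array([549.5,209.8]);print((tcp-O)@xh,(tcp-O)@yh)
E
```

```text
plate L edge [606.9 202.9] tote x,y 55.1 105.7
plate L edge [586.1 201.5] tote x,y 34.3 105.9
floor/plate [603.8 200.1] tote x,y 51.8 103.1
rim outer L [616.1 250.1] tote x,y 68.0 152.1
rim outer L [584.4 247.5] tote x,y 36.3 151.9
wall foot inner [600.6 239.4] tote x,y 51.7 142.6
foot [585.5 230.6] tote x,y 36.0 135.0
foot [588.2 197.7] tote x,y 36.1 102.0
top [587.9 229.6] tote x,y 38.4 133.8
top [590.6 197. ] tote x,y 38.4 101.1
-1.5186849090777936 117.08007343757068
```

```bash
python3 plan.py 550.6 215 160 -85.5 3
```

```text
at [549.4 209.7 176.9] yaw [-90.31  -0.1  -85.37] t 16.43 w 32.4 F [ 0.7 -0.6 -1.6] M [-0.04 -0.05 -0.02]
[[-0.04, 0.14, 0.01, 0.02, 0.01, 0.01], [-0.04, 0.14, 0.01, 0.02, 0.01, 0.01], [-0.04, 0.14, 0.01, 0.02, 0.01, 0.01]]
```

Emit:
apply_moves --commands '[[[-0.04,0.14,0.01,0.02,0.01,0.01],[-0.04,0.14,0.01,0.02,0.01,0.01],[-0.04,0.1,0.01,0.02,0.01,0.01],[0,0,0,0,0,0],[0,0,0,0,0,0]]]'

```text
clock: 16.85
eef_pos: [551.6, 214.1, 161.7]
tool_rot: [-1.567, 0.002, -1.495]
force: [-0.1, 0.3, -2.3]
width: 32.4
```

```bash
python3 plan.py 550.6 215 160 -85.5 1
```

```text
at [551.6 214.1 161.7] yaw [-89.81   0.09 -85.66] t 16.85 w 32.4 F [-0.1  0.3 -2.3] M [-0.03 -0.    0.01]
[[-0.02, 0.04, -0.02, -0.04, -0.03, -0.02]]
```

Emit:
apply_moves --commands '[[[-0.02,0.04,-0.02,-0.04,-0.03,-0.02],[0,0.08,0,0,0,0],[0,0.1,0,0,0,0],[0,0.1,0,0,0,0],[0,0.1,0,0,0,0],[0,0.08,0,0,0,0],[0,0,0,0,0,0]]]'

```text
clock: 17.43
eef_pos: [550.9, 215.3, 140.1]
tool_rot: [-1.57, 0.0, -1.492]
force: [0.9, 0.8, -1.6]
width: 32.6
```

```bash
python3 plan.py 550.6 215 130 -85.5 1
```

```text
at [550.9 215.3 140.1] yaw [-8.997e+01  1.000e-02 -8.547e+01] t 17.43 w 32.6 F [ 0.9  0.8 -1.6] M [ 0.   -0.03 -0.02]
[[0.01, 0.25, -0.01, -0.01, 0.01, -0.0]]
```

The foot is below the rim and the bracket top with no contact force; continuing down.

Emit:
apply_moves --commands '[[[0,0.1,0,0,0,0],[0,0.12,0,0,0,0],[0,0.15,0,0,0,0],[0,0.15,0,0,0,0],[0,0.15,0,0,0,0],[0,0.12,0,0,0,0],[0,0.08,0,0,0,0],[0,0,0,0,0,0]]]'

```text
clock: 18.1
eef_pos: [550.7, 215.1, 100.8]
tool_rot: [-1.571, -0.0, -1.492]
force: [-0.7, -0.2, -3.7]
width: 32.4
```

```bash
python3 plan.py 550.6 215 88 -85.5 1
```

```text
at [550.7 215.1 100.8] yaw [-9.003e+01 -2.000e-02 -8.548e+01] t 18.1 w 32.4 F [-0.7 -0.2 -3.7] M [0.   0.04 0.02]
[[0.0, 0.32, -0.0, 0.01, 0.0, 0.0]]
```

Emit:
apply_moves --commands '[[[0,0.08,0,0,0,0],[0,0.08,0,0,0,0],[0,0.06,0,0,0,0],[0,0.05,0,0,0,0],[0,0.04,0,0,0,0],[0,0.03,0,0,0,0],[0,0.02,0,0,0,0]]]'

```text
clock: 18.68
eef_pos: [551.5, 215.4, 86.5]
tool_rot: [-1.57, 0.0, -1.492]
force: [-3.3, -0.5, 11.3]
width: 32.6
```

Emit:
apply_moves --commands '[[[0,0,0,0,0,0],[0,0,0,0,0,0],[0,0,0,0,0,0],[0,0,0,0,0,0],[0,0,0,0,0,0],[0,0,0,0,0,0]]]' --claw 65

```text
clock: 19.18
eef_pos: [553.4, 216.2, 88.2]
tool_rot: [-1.565, 0.002, -1.492]
force: [-0.0, 0.3, 0.3]
width: 64.6
```

Emit:
apply_moves --commands '[[[0,-0.1,0,0,0,0],[0,-0.2,0,0,0,0],[0,-0.4,0,0,0,0],[0,-0.5,0,0,0,0],[0,-0.5,0,0,0,0],[0,-0.5,0,0,0,0],[0,-0.5,0,0,0,0],[0,-0.4,0,0,0,0]]]'

```text
clock: 19.85
eef_pos: [550.0, 214.6, 217.1]
tool_rot: [-1.573, -0.001, -1.492]
force: [-0.4, 0.1, -0.4]
width: 64.8
```

Emit:
apply_moves --commands '[[[-0.2,-0.3,-0.2,0,0,0],[-0.5,-0.3,-0.3,0,0,0],[-0.5,-0.2,-0.3,0,0,0],[-0.5,0,-0.3,0,0,0],[-0.4,0,-0.2,0,0,0],[-0.2,0,-0.1,0,0,0],[0,0,0,0,0,0],[0,0,0,0,0,0]]]'

```text
clock: 20.52
eef_pos: [482.9, 308.0, 259.8]
tool_rot: [-1.564, 0.005, -1.493]
force: [-0.6, 0.0, -0.3]
width: 65.1
```

```bash
python3 - <<'E'
from h import *
import pickle
t=cam('top');s=cam('side');pickle.dump((t,s),open("e.p","wb"))
a=cv2.resize(t[0]["image"][140:240,120:280],None,fx=5,fy=5,interpolation=2)[:,:]
cv2.imwrite("pics/e1.png",a[:,:,::-1])
save(s[0],"e2.png")
E
```

```text
(no output)
```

View pics/e1.png

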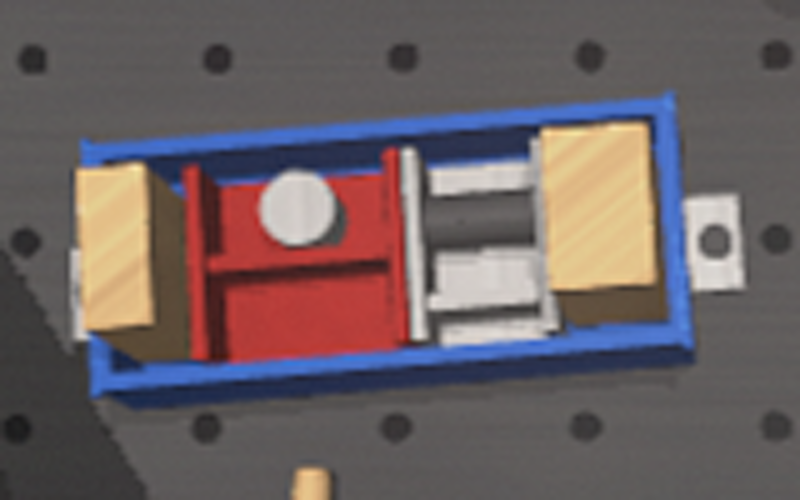

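View pics/e2.png

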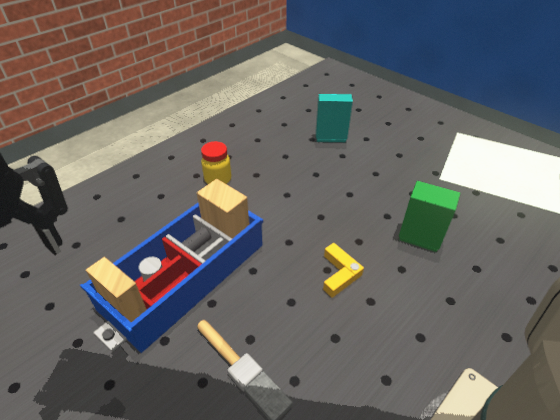

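```bash
python3 - <<'E'
from h import *
import pickle
t,s=pickle.load(open("e.p","rb"))
a=np.radians(4.5);yh=np.array([-np.sin(a),np.cos(a)]);xh=np.array([np.cos(a),np.sin(a)]);O=np.array([560.2,93.2])
for q in ([(75,170),(145,163),(155,325),(88,333)],[(540,130),(645,122),(655,285),(552,292)]):
    P=onz(t,(np.array(q)+.5)/5-.5+(120,140),128)[:,:2];e=np.roll(P,-1,0)-P
    m=P.mean(0)-O;print(m@xh,m@yh,np.linalg.norm(e,axis=1).round(1))
print(readout.read_state()["clock"],finish_job())
E
```

```text
-1.7752736929804995 122.09223148353695 [34.1 80.  32.4 80.6]
-0.9808936182190705 -111.5822868811739 [51.  80.4 49.6 80. ]
the job is handed in; nothing more can be done
20.6167 None
```

Both blocks are packed upright on the tote floor, and I handed the job in at 20.6 s of the 72 s limit. The hand-in gave no verdict.

| Block | Gap | x in tote frame (mm) | y in tote frame (mm) |
|---|---|---|---|
| Thick | Wide, beside the steel bracket (-y end) | -1.0 | -111.6 |
| Thin | Narrow, beside the red bracket (+y end) | -1.8 | +122.1 |

- **Position:** these come from the final top view. They are inside the ±25 mm and 90 mm limits, and the top faces measured close to their true size at the fully seated height (within about 2.5 mm).
- **Seating:** each block met the floor within about 1 mm of the expected height, with 11–16 N of contact force. Before that, the readings showed no contact force on the way down.
- **Surroundings:** the final top and side pictures show the brackets standing where they were and the jar, brush and square apparently unmoved. I judged these by eye and did not measure them. The arm was clear of everything.
- **Disagreement:** before the thin block went in, the wrist camera put its gap centre 2–4 mm farther out than the top camera did. I aimed between the two readings.

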